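Probe the lid seam of a specimen box

TASK

Check that the lid of the specimen box is seated: take the spring-tipped probe from its fork stand and run its point along the bottom of the dark seam groove round the blue lid, from the green dot past the yellow dot's corner to the red dot, in one pass without lifting, keeping the sprung tip pressed in a few millimetres, never to its stop, and the probe slow, under 7 cm/s, while it presses. Then hang the probe back in its fork stand, collar resting on the prongs, and leave the dish, tub and jar where they are.

Things in the scene. Friction and masses are not known exactly. Their poses are not given: they have to be found in the camera images.
- box: Fixed white specimen box 170 x 150 x 45 mm, any yaw. Blue lid plate 120 x 100 mm, flush with the rim. A dark groove 14 mm wide, 5 mm deep (floor z = 40 mm) runs round it, centre line x = +-67, y = +-57 mm. Lid grip ridge 60 x 14 mm, up to z = 53 mm. Dots 16 mm across on lid corners: green (-46, 36), yellow (-46, -36), red (46, -36) mm. Origin: centre of underside, z up.
- seam_start (a point): Start of the seam: groove floor, centre line, corner beside the green dot (box frame -67, 57, 40 mm)
- seam_corner (a point): Corner where the seam turns: groove floor, centre line, beside the yellow dot (box frame -67, -57, 40 mm)
- seam_end (a point): End of the seam: groove floor, centre line, corner beside the red dot (box frame 67, -57, 40 mm)
- probe: Loose upright spring-tipped probe, 149 mm, 0.1 kg: orange handle 18 x 18 mm (z = 5 to 65 mm), steel collar 32 mm across (z = 0 to 5 mm), steel sleeve 12 mm across (z = -60 to 0), brass tip 6 mm across, round end out to z = -84 mm. Origin: centre of the collar's underside, z up along the probe, x and y square to the handle's faces.
- probe_grip (a point): Where to grip the probe's handle: on its axis, 36 mm above the body's origin
- probe_point (a point): Lowest point of the brass tip, on the probe's axis (84 mm below the probe's origin when the spring is out); moves up the probe as the tip is pressed in
- plunger (a joint): How far the spring tip is pushed into the probe (m): 0 fully out, 0.014 at its stop; 1.2 N at the start of travel, 3.3 N half way, 5.4 N at the stop
- stand: Fixed fork stand: dark base 120 x 90 x 10 mm, post, two level aluminium prongs 72 mm long, 12 mm wide, 8 mm thick, tops at z = 100 mm, 18 mm apart. Slot open towards the stand's -x (prongs end at x = -52 mm), closed at x = 20 mm by the post, which is no higher than the prongs. Origin: underside, below the slot's centre line, z up.
- stand_seat (a point): Where the probe's origin hangs: middle of the slot, level with the tops of the prongs (stand frame -14, 0, 100 mm), axes as the stand's
- dish: Bystander: closed round culture dish, 94 mm across, 16 mm high; origin centre of underside
- tub: Bystander: blue lidded tub 91 x 116 x 54 mm; origin centre of underside
- jar: Bystander: jar with a black cap, 60 mm across, 90 mm high; origin centre of underside
There are look-alikes about, which are no part of the job. Several things have the shape of the stand; the one meant has the colours described above.

How it is judged (in metres and radians):
On the way, in this order (a step that is already met when the one before it is completed fails the run):
1. probe point on the groove floor, sprung in at least 1 mm, at the start of the seam, beside the green dot (x of probe_point in the frame of box between -0.075 and -0.059 m and y of probe_point in the frame of box between 0.048 and 0.066 m and z of probe_point in the frame of box below 0.0425 m and value of joint plunger above 0.001 m), for 0.06 s.
2. probe point on the groove floor, sprung in at least 1 mm, 1/4 of the way from the green to the yellow dot (x of probe_point in the frame of box between -0.074 and -0.06 m and y of probe_point in the frame of box between 0.0205 and 0.0365 m and z of probe_point in the frame of box below 0.0425 m and value of joint plunger above 0.001 m), for 0.06 s.
3. probe point on the groove floor, sprung in at least 1 mm, 2/4 of the way from the green to the yellow dot (x of probe_point in the frame of box between -0.074 and -0.06 m and y of probe_point in the frame of box between -0.008 and 0.008 m and z of probe_point in the frame of box below 0.0425 m and value of joint plunger above 0.001 m), for 0.06 s.
4. probe point on the groove floor, sprung in at least 1 mm, 3/4 of the way from the green to the yellow dot (x of probe_point in the frame of box between -0.074 and -0.06 m and y of probe_point in the frame of box between -0.0365 and -0.0205 m and z of probe_point in the frame of box below 0.0425 m and value of joint plunger above 0.001 m), for 0.06 s.
5. probe point on the groove floor, sprung in at least 1 mm, in the corner by the yellow dot (x of probe_point in the frame of box between -0.076 and -0.058 m and y of probe_point in the frame of box between -0.066 and -0.048 m and z of probe_point in the frame of box below 0.0425 m and value of joint plunger above 0.001 m), for 0.06 s.
6. probe point on the groove floor, sprung in at least 1 mm, 1/4 of the way from the yellow to the red dot (x of probe_point in the frame of box between -0.0415 and -0.0255 m and y of probe_point in the frame of box between -0.064 and -0.05 m and z of probe_point in the frame of box below 0.0425 m and value of joint plunger above 0.001 m), for 0.06 s.
7. probe point on the groove floor, sprung in at least 1 mm, 2/4 of the way from the yellow to the red dot (x of probe_point in the frame of box between -0.008 and 0.008 m and y of probe_point in the frame of box between -0.064 and -0.05 m and z of probe_point in the frame of box below 0.0425 m and value of joint plunger above 0.001 m), for 0.06 s.
8. probe point on the groove floor, sprung in at least 1 mm, 3/4 of the way from the yellow to the red dot (x of probe_point in the frame of box between 0.0255 and 0.0415 m and y of probe_point in the frame of box between -0.064 and -0.05 m and z of probe_point in the frame of box below 0.0425 m and value of joint plunger above 0.001 m), for 0.06 s.
9. probe point on the groove floor, sprung in at least 1 mm, at the end of the seam, beside the red dot (x of probe_point in the frame of box between 0.058 and 0.076 m and y of probe_point in the frame of box between -0.065 and -0.049 m and z of probe_point in the frame of box below 0.0425 m and value of joint plunger above 0.001 m), for 0.06 s.
At the end, for the whole second after the job is handed in: After the trace, the probe hangs upright and still in the fork stand: its origin within 22 mm of the seat horizontally and from 3 mm below to 4 mm above the prongs' tops, tilted less than 0.1 rad, slower than 20 mm/s (horizontal distance between probe and stand_seat below 0.022 m and z of probe in the frame of stand_seat between -0.003 and 0.004 m and angle between probe's own z axis and vertical below 0.1 rad and linear speed of probe below 0.02 m/s); the robot touches nothing.
It fails at once if the probe moves faster than 70 mm/s while its tip is sprung in more than 1 mm (value of joint plunger above 0.001 m and linear speed of probe above 0.07 m/s).
It fails at once if the tip is pushed in to its stop (more than 13.3 of its 14 mm) (value of joint plunger above 0.0133 m).
It fails at once if the point is lifted out of the groove part way between the green and the yellow dot (3 to 14 mm over the groove floor, more than 13 mm from the ends of this side) (x of probe_point in the frame of box between -0.073 and -0.061 m and y of probe_point in the frame of box between -0.044 and 0.044 m and z of probe_point in the frame of box between 0.043 and 0.054 m).
It fails at once if the point is lifted out of the groove part way between the yellow and the red dot (3 to 14 mm over the groove floor, more than 13 mm from the ends of this side) (x of probe_point in the frame of box between -0.054 and 0.054 m and y of probe_point in the frame of box between -0.063 and -0.051 m and z of probe_point in the frame of box between 0.043 and 0.054 m).
It fails at once if the dish, tub or jar is shifted by more than 25 mm or tipped by more than 0.3 rad (distance of any of dish, tub, jar from where it was at the start of the episode above 0.025 m or angle between any of dish, tub, jar's own z axis and vertical above 0.3 rad).
It also fails if it takes over 67 s, if anything falls off the work surface, if the arm or the gripper's body presses on something with over 40 N, if the wrist force passes 120 N, or if a joint passes its speed limit or range.

ROBOT

A 7-joint arm with a two-finger parallel gripper is mounted at the origin on the work surface. World frame = base frame: x ahead of the robot, y to its left, z up, the work surface at z = 0. Lengths are in m, angles in degrees, forces in N, time in s.
With the tool pointing down it reaches from about 0.425 to 0.825 m from the base axis. Payload 3.6 kg.
Tool frame: the origin (TCP) lies between the finger pads; the fingertips stand 14 mm ahead of it and the grasp point (between the pads) lies 5 mm behind it; z points along the fingers, y is the direction in which the jaws open and shut (so a half turn about z gives the same grasp; the last joint's range is limited). The gripper opens to 85 mm and grips with 20 to 120 N. Pads are 22 mm wide; open, the fingers measure 114 mm over their backs; the gripper's body (76 mm by 85 mm) begins 54 mm behind the grasp point. The pads swing forward as they close: fully open they stand 13 mm farther back than shut.
Start: joints at [-66.263, 35.231, -0.722, 81.555, 0.464, 63.22, -2.315], TCP at [0.277, 0.588, 0.245] pointing down, gripper open.
Joint ranges: [-178.69, 178.69], [-17.37, 117.87], [-77.05, 75.6], [15.02, 138.74], [-78.02, 258.01], [0.78, 113.62], [-162.83, 162.83]. Speed limits (degrees/s): [159.86, 159.86, 180, 180, 180, 180, 180].

INTERFACE

Orientations are given as [roll, pitch, yaw] about the fixed x, y, z axes, in that order (R = Rz(yaw) Ry(pitch) Rx(roll)).
In Python, from rig import monitor, vision, finish_job, finder gives the robot as it stands.
- The arm moves only by the tool drive_tool, never from a script. Its argument "increments" is a list that holds one entry, the list of rows, each a list of 6 numbers: the shift along the tool's x, y, z in mm, then the turn, a rotation vector about the tool's x, y, z in degrees. A call has 1 to 12 rows; each row is the pose to reach, as a shift and turn from the pose measured when the call began, along the tool's axes at that moment; what a row does not reach only later rows make up. A row lasts 1/10 s, in which the tool goes at most 50 mm and 8.59 degrees, less where a joint would pass 70% of its speed; a pose out of reach is approached as far as the arm can. A call with a gripper value outside its range is refused whole. "gripper" is the gripper command: -1 is fully open, 1 is shut, values between are in proportion, set as the call begins (left out, the last holds). The fingers move at their own pace and stop on an object; "grip_force" is the grip in N (left out, the last holds). Time passes only in rows, so rows that repeat a pose let the fingers close. It gives the time, the measured TCP pose, the force and the opening at its end, in the units of the state.
- monitor.state(): the state, without advancing time (a new reading comes with each control period).
- vision.capture(name): name is "scene" or "top"; returns a dict with "color" (400x640x3 uint8, red, green, blue), "camera_matrix" (3x3 intrinsics, pixels), "view" (4x4, takes a point from world to camera coordinates). Camera axes: x right, y down, z forward; pixel columns grow to the right and rows downward; lengths in m; the calibration is good to about 2 mm. A picture is of the moment at which its call begins. There is no depth.
- finish_job(): hands the job in, once; it reports no verdict.
Trained networks look in a picture, given as the dict that the camera call returned (one of the last four; its "shot" number tells which), for a name from the list of things; names that differ only in an ending like _2 or _b are one class to them, and where a whole thing is asked for, a point or a joint stands for the part that bears it (a point fixed in the world has none). Each returns a list of dicts, best first, with "confidence" (0 to 1); they miss things now and then, are a little off and sometimes report something else, mostly with a low value. They report only what shows in the picture. A call takes as long as a camera call. They do not tell look-alikes from the thing itself.
- finder.search_frame(picture, target): "box" ([centre column, centre row, width, height] in pixels, round what is visible of it).
- finder.tip_of(picture, target): "centre" ([column, row] in pixels: a listed point, or the origin of a listed thing).
The state is a dict: "clock": time; "joint_pos": joint angles; "qd": joint speeds; "effort": joint torques, N m; "eef_pos": TCP position; "orientation": TCP orientation; "force": force on the tool from outside, world axes, zero at the start; "wrist_torque": the same for the moment, N m; "opening": opening from 0.0 (shut) to 1.0 (fully open).
Only numpy, scipy, OpenCV 4.12 (cv2) and the standard library are available. Lean on these libraries where they do the work, as an engineer would, in place of code of your own. Each camera call takes 0.05 s, during which the arm holds its last target. There are 200 camera calls.

## Working session

There is one attempt and no reset: what is moved stays moved. The work goes in short steps, Python scripts to look and compute and a tool call to move; the robot and the scene stay as the last step left them, time stands still between calls to the robot, and variables do not carry over. Pictures are saved under pics/ and viewed, about 8 in all and at most 12, crops included, and the job is handed in when it is done.

Besides the shell and the picture viewer there is one more tool, called by a JSON object that holds its "fn" and its "kwargs", one argument or row to a line. drive_tool: Moves the arm, as the interface text tells. Its arguments: {"type":"object","properties":{"increments":{"type":"array","items":{"type":"array","items":{"type":"array","items":{"type":"number"}}}},"gripper":{"type":"number"},"grip_force":{"type":"number"}},"required":["increments"]}

```bash
mkdir -p pics; cat > h.py <<'E'
import numpy as np, cv2
from rig import monitor, vision, finish_job, finder
def ray(p,uv):
    K=np.array(p["camera_matrix"]);V=np.array(p["view"]);R=V[:3,:3];t=V[:3,3]
    return -R.T@t, R.T@np.linalg.inv(K)@np.array([uv[0],uv[1],1.])
def at(p,uv,z):
    c,d=ray(p,uv); return c+d*(z-c[2])/d[2]
def proj(p,X):
    V=np.array(p["view"]);X=np.atleast_2d(X);c=X@V[:3,:3].T+V[:3,3];u=c@np.array(p["camera_matrix"]).T
    return u[:,:2]/u[:,2:]
def save(p,n,s=1): cv2.imwrite("pics/"+n+".png",cv2.resize(p["color"][:,:,::-1],None,fx=s,fy=s))
E
python3 - <<'E'
from h import *
s=monitor.state();print(s)
for n in("top","scene"):
    p=vision.capture(n);save(p,n+"0",1.25);print(n,ray(p,(320,200)))
    for t in("box","probe","stand","dish","tub","jar"):
        print(t,[(np.round(d["box"]).tolist(),round(d["confidence"],2)) for d in finder.search_frame(p,t)][:4])
    for t in("seam_start","seam_corner","seam_end","probe_grip","probe_point","stand_seat","stand","box","probe"):
        print(t,[(np.round(d["centre"],1).tolist(),round(d["confidence"],2)) for d in finder.tip_of(p,t)][:4])
E
```

```text
{'clock': 0.0, 'joint_pos': array([-66.26193472,  35.29159517,  -0.72234771,  81.64179193,
         0.46303594,  63.21960664,  -2.31471968]), 'qd': array([ 0.02816818, -0.0481536 ,  0.02653227,  0.08015697,  0.05837905,
        0.08823051, -0.01996571]), 'effort': array([ 5.92356137e-04, -4.69219244e+01,  2.59682424e-01, -1.71031684e+01,
        1.00013296e-02,  9.70357039e-03,  2.05582452e-06]), 'eef_pos': array([0.27701323, 0.58720433, 0.24410884]), 'orientation': array([-1.79849866e+02,  1.56656524e-03,  1.54746547e+02]), 'force': array([-0.16441223,  0.12454919, -0.02406036]), 'wrist_torque': array([ 0.02163166, -0.06404971, -0.0162114 ]), 'opening': 0.9974592869221333}
top (array([0.38681798, 0.00679439, 1.31104219]), array([ 0.12434575, -0.00496426, -0.99235501]))
box [([263.0, 193.0, 78.0, 80.0], 0.81)]
probe [([386.0, 203.0, 13.0, 10.0], 0.62)]
stand [([390.0, 263.0, 41.0, 51.0], 0.85), ([377.0, 198.0, 36.0, 48.0], 0.74), ([440.0, 230.0, 45.0, 50.0], 0.58)]
dish [([323.0, 151.0, 32.0, 29.0], 0.62)]
tub [([162.0, 216.0, 48.0, 33.0], 0.9)]
jar [([476.0, 180.0, 26.0, 26.0], 0.79
[... 665 characters left out ...]
60.0, 57.0], 0.91), ([227.0, 214.0, 46.0, 43.0], 0.64), ([272.0, 247.0, 55.0, 46.0], 0.61), ([262.0, 229.0, 8.0, 34.0], 0.51)]
dish [([349.0, 252.0, 37.0, 26.0], 0.86), ([276.0, 247.0, 50.0, 46.0], 0.6), ([356.0, 199.0, 55.0, 47.0], 0.53)]
tub [([357.0, 196.0, 54.0, 45.0], 0.39)]
jar [([187.0, 316.0, 32.0, 39.0], 0.85)]
seam_start [([342.3, 206.8], 0.68)]
seam_corner [([375.0, 207.7], 0.66)]
seam_end [([372.2, 174.3], 0.96)]
probe_grip [([260.3, 216.9], 0.79)]
probe_point []
stand_seat [([264.4, 227.2], 0.96), ([216.0, 199.1], 0.7), ([189.7, 243.0], 0.56)]
stand [([269.3, 252.7], 0.91), ([227.1, 223.9], 0.76), ([200.7, 272.9], 0.74)]
box [([355.7, 198.7], 0.82)]
probe [([261.2, 223.5], 0.6)]
```

```bash
python3 - <<'E'
import cv2
a=cv2.imread("pics/top0.png");cv2.imwrite("pics/a.png",cv2.resize(a[125:400,150:650],None,fx=1.6,fy=1.6,interpolation=2))
b=cv2.imread("pics/scene0.png");cv2.imwrite("pics/b.png",cv2.resize(b[180:440,190:510],None,fx=2.3,fy=2.3,interpolation=2))
E
```

```text
(no output)
```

View pics/a.png

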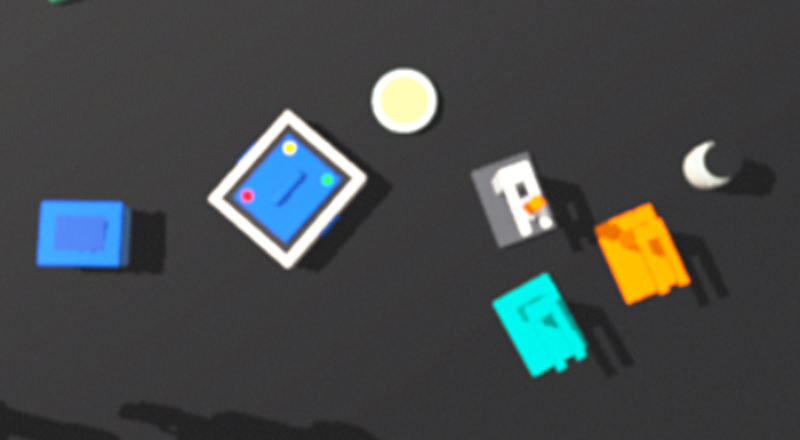

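View pics/b.png

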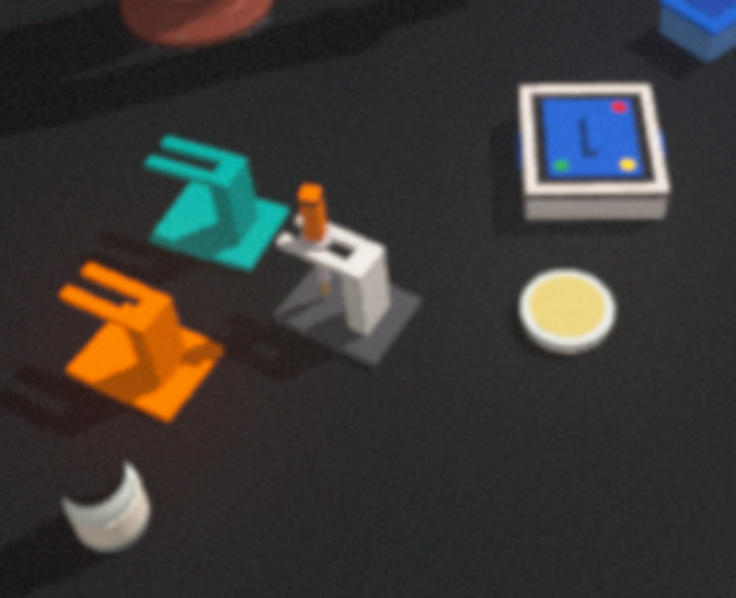

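The top crop shows the box at about (287,190), with the green dot on the right, yellow at the top and red on the left. The real stand, with its dark base and aluminium prongs, is at about (513,200) and holds the orange-handled probe. The teal and orange stands are decoys. The scene crop agrees. Next I'll measure poses.

```bash
cat > meas.py <<'E'
from h import *
from scipy.optimize import least_squares
ps={n:vision.capture(n) for n in("top","scene")}
def blobs(p,lo,hi,roi=None):
    hsv=cv2.cvtColor(p["color"],cv2.COLOR_RGB2HSV);m=cv2.inRange(hsv,np.array(lo),np.array(hi))
    if roi is not None:
        k=np.zeros_like(m);x,y,w,h=map(int,roi);k[y-h//2:y+h//2+1,x-w//2:x+w//2+1]=255;m&=k
    n,l,s,c=cv2.connectedComponentsWithStats(m)
    return sorted([(int(s[i,4]),c[i].round(2).tolist()) for i in range(1,n)],reverse=True)[:3],m
roi={"top":{"box":(263,193,72,72),"probe":(388,203,30,20)},"scene":{"box":(357,194,50,48),"probe":(263,218,16,36)}}
cols={"green":((50,90,80),(85,255,255)),"yellow":((20,90,120),(38,255,255)),"red":((160,90,100),(180,255,255))}
dots={"green":(-.046,.036),"yellow":(-.046,-.036),"red":(.046,-.036)}
obs=[]
for n,p in ps.items():
    for c in cols:
        b,_=blobs(p,*cols[c],roi[n]["box"]);print(n,c,b); 
        if b: obs.append((n,dots[c],b[0][1]))
    b,m=blobs(p,(3,150,110),(18,255,255),roi[n]["probe"]);print(n,"handle",b)
def P(q,xy,z): c,s=np.cos(q[2]),np.sin(q[2]);return np.array([q[0]+c*xy[0]-s*xy[1],q[1]+s*xy[0]+c*xy[1],z])
best=None
for y0 in np.radians(np.arange(0,360,45)):
    for sel in (("top",),("scene",),("top","scene")):
        pass
    r=least_squares(lambda q:np.concatenate([proj(ps[n],P(q,d,.045))[0]-uv for n,d,uv in obs]),[.45,.25,y0],loss="soft_l1")
    if best is None or r.cost<best.cost: best=r
print("box",best.x[:2],np.degrees(best.x[2]),best.fun.round(2))
for n in ps:
    o=[x for x in obs if x[0]==n]
    if len(o)>1: 
        r=least_squares(lambda q:np.concatenate([proj(ps[n],P(q,d,.045))[0]-uv for n,d,uv in o]),best.x);print(n,r.x[:2],np.degrees(r.x[2]),r.fun.round(2))
for nm in("seam_start","seam_corner","seam_end"):
    for n,p in ps.items():
        print(nm,n,[at(p,d["centre"],.04)[:2].round(4).tolist() for d in finder.tip_of(p,nm)[:2]])
big={n:cv2.resize(p["color"][:,:,::-1],None,fx=1,fy=1) for n,p in ps.items()}
A=cv2.resize(big["top"][165:230,345:415],None,fx=8,fy=8,interpolation=cv2.INTER_CUBIC)
B=cv2.resize(big["scene"][195:270,235:305],None,fx=7.5,fy=7.5,interpolation=cv2.INTER_CUBIC)
cv2.imwrite("pics/standtop.png",A);cv2.imwrite("pics/standscene.png",B)
import pickle;pickle.dump(ps,open("ps.pkl","wb"))
E
python3 meas.py
```

```text
top green [(16, [283.0, 189.5])]
top yellow [(14, [264.29, 173.5])]
top red [(15, [243.0, 197.67])]
top handle [(17, [384.59, 203.71]), (8, [391.12, 199.75])]
scene green [(10, [346.8, 201.0])]
scene yellow [(11, [369.64, 200.91])]
scene red [(11, [366.64, 180.91])]
scene handle [(149, [260.32, 216.5])]
box [0.56621296 0.16364987] 138.96877086011324 [ 0.1  -0.04  0.    0.01  0.08 -0.13 -0.19  0.04  0.15 -0.22  0.07 -0.24]
top [0.5660534  0.16381011] 139.00527066706383 [ 0.05  0.   -0.07  0.06  0.02 -0.06]
scene [0.56660766 0.16322094] 138.90849660913162 [-0.21  0.17  0.13 -0.08  0.09 -0.12]
seam_start top [[0.5822, 0.0706], [0.4997, 0.4351]]
seam_start scene [[0.5844, 0.065]]
seam_corner top [[0.6521, 0.1622]]
seam_corner scene [[0.6505, 0.1516], [0.5505, 0.2537]]
seam_end top [[0.5611, 0.242]]
seam_end scene [[0.5586, 0.256], [0.6579, 0.1553]]
```

View pics/standtop.png

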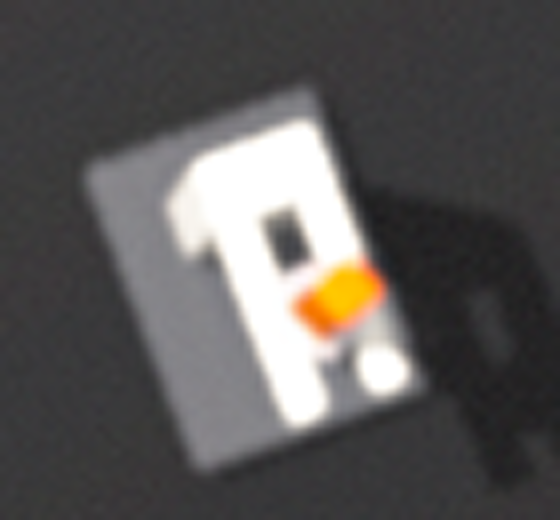

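View pics/standscene.png

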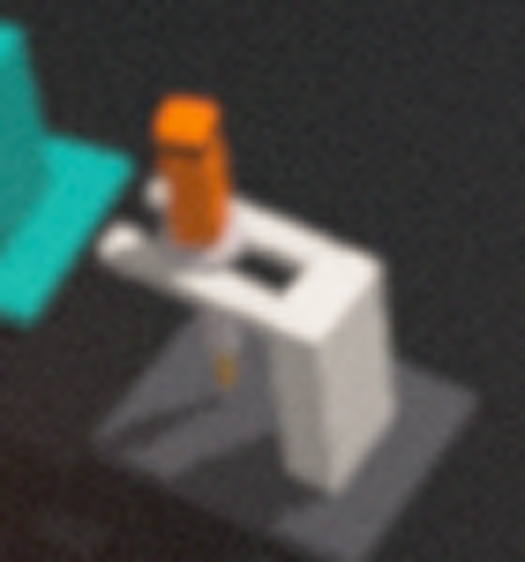

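```bash
cat > fit.py <<'E'
from h import *
import pickle
from scipy.optimize import least_squares
ps=pickle.load(open("ps.pkl","rb"))
T=lambda u,v:((u+.5)/8-.5+345,(v+.5)/8-.5+165)
S=lambda u,v:((u+.5)/7.5-.5+235,(v+.5)/7.5-.5+195)
# stand: q=x,y,yaw,b (base centre x)
o=[("top",T(83,168),(60,45,10),1),("top",T(312,85),(60,-45,10),1),("top",T(425,385),(-60,-45,10),1),("top",T(202,472),(-60,45,10),1),
 ("top",T(266,218),(20,9,100),0),("top",T(298,208),(20,-9,100),0),("top",T(305,428),(-52,15,100),0),("top",T(388,395),(-52,-15,100),0),
 ("scene",S(304,266),(20,9,100),0),("scene",S(280,293),(20,-9,100),0),("scene",S(98,243),(-52,-15,100),0),("scene",S(478,400),(60,45,10),1),("scene",S(90,440),(-60,-45,10),1)]
def W(q,a,b):
    x,y,z=np.array(a)/1000; x+=b*q[3]; c,s=np.cos(q[2]),np.sin(q[2]);return np.array([q[0]+c*x-s*y,q[1]+s*x+c*y,z])
f=lambda q:np.concatenate([proj(ps[n],W(q,a,b))[0]-uv for n,uv,a,b in o])
r=least_squares(f,[.5,-.1,.35,0],loss="soft_l1");q=r.x
print("stand",q[:2],np.degrees(q[2]),"base",q[3]);print(f(q).reshape(-1,2).round(1).tolist())
print("seat",W(q,(-14,0,100),0))
h=[("top",T(351,289),.165),("scene",S(187,118),.165)]
for n,uv,z in h: print("handle top",n,at(ps[n],uv,z))
print("grip pts",[(n,at(ps[n],d["centre"],.136).round(4).tolist()) for n in ps for d in finder.tip_of(ps[n],"probe_grip")[:1]])
E
python3 fit.py
```

```text
stand [ 0.54292829 -0.16917641] 19.051585185555613 base 0.008486428111839976
[[0.1, -0.4], [-0.2, -0.1], [0.2, 0.2], [-0.5, -0.4], [-1.8, 0.2], [0.3, -0.7], [0.6, -0.8], [0.5, -0.3], [-0.4, -0.8], [-0.9, 0.1], [0.4, -1.5], [-0.1, -0.6], [-0.5, -0.1]]
seat [ 0.52969514 -0.17374628  0.1       ]
handle top top [ 0.52653131 -0.17709927  0.165     ]
handle top scene [ 0.5280684  -0.17389271  0.165     ]
grip pts [('top', [0.5212, -0.1779, 0.136]), ('scene', [0.5315, -0.1748, 0.136])]
```

```bash
cat > plan.py <<'E'
# usage: plan.py x y z yaw [x y z yaw ...] : per waypoint one row (tool-frame mm, deg)
import sys
from h import *
from scipy.spatial.transform import Rotation as R
def rows(wps,s=None):
    s=s or monitor.state();R0=R.from_euler("xyz",s["orientation"],degrees=True);p0=np.array(s["eef_pos"])
    out=[]
    for x,y,z,w in wps:
        d=R0.inv().apply(np.array([x,y,z])-p0)*1000
        t=(R0.inv()*R.from_euler("xyz",[180,0,w],degrees=True)).as_rotvec(degrees=True)
        out.append([round(float(v),1) for v in (*d,*t)])
    return out
if __name__=="__main__":
    a=list(map(float,sys.argv[1:]));s=monitor.state()
    print(round(s["clock"],2),s["eef_pos"].round(4),s["orientation"].round(2),s["force"].round(2),round(s["opening"],3))
    for r in rows([a[i:i+4] for i in range(0,len(a),4)],s): print(r)
E
python3 plan.py .528 -.175 .22 109.05
```

```text
2.1 [0.2773 0.5879 0.2453] [-180.     -0.    154.75] [-0.79  0.15  0.14] 0.999
[-552.2, -583.0, 25.3, -0.0, 0.0, 45.7]
```

{"fn": "drive_tool", "kwargs": {
  "increments": [
    [[-552, -583, 25, 0, 0, 45.7], [-552, -583, 25, 0, 0, 45.7], [-552, -583, 25, 0, 0, 45.7], [-552, -583, 25, 0, 0, 45.7], [-552, -583, 25, 0, 0, 45.7], [-552, -583, 25, 0, 0, 45.7], [-552, -583, 25, 0, 0, 45.7], [-552, -583, 25, 0, 0, 45.7], [-552, -583, 25, 0, 0, 45.7], [-552, -583, 25, 0, 0, 45.7], [-552, -583, 25, 0, 0, 45.7], [-552, -583, 25, 0, 0, 45.7]]
  ],
  "gripper": -1
}}

```text
clock: 3.3
eef_pos: [0.465, 0.0163, 0.227]
orientation: [179.9, 0.0, 109.1]
force: [0.8, 0.3, 0.4]
opening: 0.999
```

```bash
python3 plan.py .528 -.175 .22 109.05
```

```text
3.3 [0.465  0.0163 0.227 ] [179.92   0.   109.07] [0.82 0.33 0.41] 0.999
[-201.4, -3.0, 7.0, 0.1, 0.0, 0.0]
```

{"fn": "drive_tool", "kwargs": {
  "increments": [
    [[-45, 0, 2, 0, 0, 0], [-90, -1, 3, 0, 0, 0], [-130, -2, 5, 0, 0, 0], [-165, -3, 6, 0, 0, 0], [-190, -3, 7, 0, 0, 0], [-201, -3, 7, 0, 0, 0], [-201.4, -3, 7, 0.1, 0, 0], [-201.4, -3, 7, 0.1, 0, 0]]
  ]
}}

```text
clock: 4.1
eef_pos: [0.528, -0.1733, 0.2199]
orientation: [-180.0, -0.1, 109.2]
force: [-0.5, 0.9, -0.9]
opening: 0.998
```

```bash
python3 - <<'E'
from h import *
p=vision.capture("scene");q=vision.capture("top")
a=cv2.resize(p["color"][150:280,205:335,::-1],None,fx=3,fy=3,interpolation=2)
b=cv2.resize(q["color"][140:270,320:450,::-1],None,fx=3,fy=3,interpolation=2)
cv2.imwrite("pics/hov.png",np.hstack([a,b]))
E
python3 plan.py .528 -.175 .22 109.05 .528 -.175 .131 109.05
```

```text
4.2 [ 0.528  -0.1727  0.22  ] [-1.7998e+02 -9.0000e-02  1.0925e+02] [ 0.12 -0.83  0.7 ] 0.998
[-2.2, -0.7, 0.0, -0.0, -0.1, 0.2]
[-2.3, -0.7, 89.0, -0.0, -0.1, 0.2]
```

View pics/hov.png

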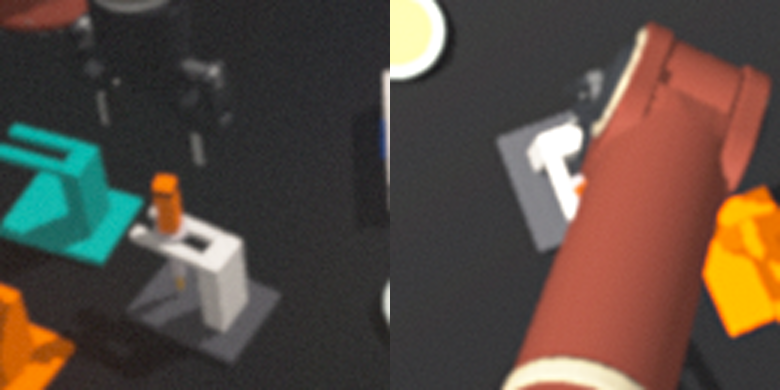

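The scene view shows the open fingers at (103,125) and (198,162) either side of the handle at (165,185), with plenty of clearance, so I'll descend.

{"fn": "drive_tool", "kwargs": {
  "increments": [
    [[-2, -1, 25, 0, 0, 0.2], [-2, -1, 50, 0, 0, 0.2], [-2, -1, 70, 0, 0, 0.2], [-2, -1, 84, 0, 0, 0.2], [-2, -1, 89, 0, 0, 0.2], [-2, -1, 89, 0, 0, 0.2], [-2, -1, 89, 0, 0, 0.2]]
  ]
}}

```text
clock: 4.9
eef_pos: [0.5282, -0.1744, 0.1318]
orientation: [179.9, -0.1, 109.1]
force: [0.5, -0.3, 0.2]
opening: 1.001
```

```bash
python3 - <<'E'
from h import *
p=vision.capture("scene")
from scipy.spatial.transform import Rotation as R
s=monitor.state();print(s["eef_pos"].round(4),s["orientation"].round(2))
M=R.from_euler("xyz",s["orientation"],degrees=True)
im=cv2.resize(p["color"][170:270,220:320,::-1],None,fx=6,fy=6,interpolation=2)
for v in ([0,0,-.005],[0,.0425,.0],[0,-.0425,.0],[.011,.0425,.0],[-.011,.0425,.0],[0,0,-.034]):
    u=proj(p,s["eef_pos"]+M.apply(v))[0];c=((u-[220,170]+.5)*6-.5).astype(int);cv2.drawMarker(im,tuple(map(int,c)),(0,255,0),0,9,1)
cv2.imwrite("pics/dn.png",im)
E
```

```text
[ 0.5283 -0.1747  0.132 ] [ 1.7992e+02 -3.0000e-02  1.0909e+02]
```

View pics/dn.png

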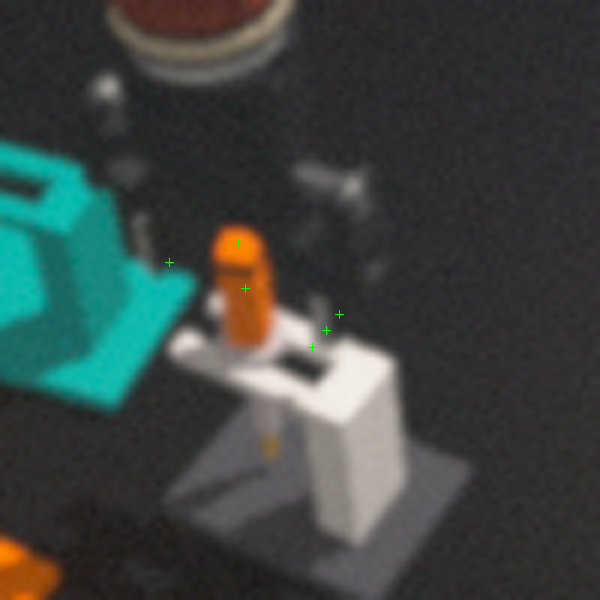

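The gripper axis projects onto the handle at (245,288), and the fingers stand on both sides of it. Closing.

{"fn": "drive_tool", "kwargs": {
  "increments": [
    [[0, 0, 0, 0, 0, 0], [0, 0, 0, 0, 0, 0], [0, 0, 0, 0, 0, 0], [0, 0, 0, 0, 0, 0], [0, 0, 0, 0, 0, 0], [0, 0, 0, 0, 0, 0], [0, 0, 0, 0, 0, 0], [0, 0, 0, 0, 0, 0], [0, 0, 0, 0, 0, 0], [0, 0, 0, 0, 0, 0]]
  ],
  "gripper": 1,
  "grip_force": 60
}}

```text
clock: 5.95
eef_pos: [0.5283, -0.1747, 0.1322]
orientation: [179.9, -0.0, 109.1]
force: [-1.9, -0.8, 4.7]
opening: 0.232
```

```bash
python3 plan.py .528 -.175 .132 109.05 .528 -.175 .22 109.05
```

```text
5.95 [ 0.5283 -0.1747  0.1322] [ 1.7992e+02 -3.0000e-02  1.0908e+02] [-1.94 -0.78  4.69] 0.232
[-0.1, -0.4, 0.2, 0.1, -0.0, 0.0]
[-0.1, -0.2, -87.8, 0.1, -0.0, 0.0]
```

{"fn": "drive_tool", "kwargs": {
  "increments": [
    [[0, 0, -10, 0, 0, 0], [0, 0, -25, 0, 0, 0], [0, 0, -50, 0, 0, 0], [0, 0, -75, 0, 0, 0], [0, 0, -95, 0, 0, 0], [0, 0, -105, 0, 0, 0], [0, 0, -105, 0, 0, 0], [0, 0, -105, 0, 0, 0]]
  ]
}}

```text
clock: 6.75
eef_pos: [0.5276, -0.1745, 0.2364]
orientation: [180.0, -0.1, 109.1]
force: [-0.2, 0.6, -0.9]
opening: 0.234
```

```bash
python3 - <<'E'
from h import *
p=vision.capture("scene")
from scipy.spatial.transform import Rotation as R
s=monitor.state();print(s)
M=R.from_euler("xyz",s["orientation"],degrees=True)
im=cv2.resize(p["color"][130:250,200:320,::-1],None,fx=5,fy=5,interpolation=2)
for v in ([0,0,.032],[0,0,.116],[0,0,.092],[0,0,-.033]):
    u=proj(p,s["eef_pos"]+M.apply(v))[0];c=((u-[200,130]+.5)*5-.5).astype(int);cv2.drawMarker(im,tuple(map(int,c)),(0,255,0),0,9,1)
cv2.imwrite("pics/lift.png",im)
# seam points
b=(.56621,.16365,np.radians(138.97))
c,sn=np.cos(b[2]),np.sin(b[2])
for n,x,y in(("start",-.067,.057),("corner",-.067,-.057),("end",.067,-.057)): print(n,round(b[0]+c*x-sn*y,4),round(b[1]+sn*x+c*y,4))
E
```

```text
{'clock': 6.8, 'joint_pos': array([  4.58474364,  28.10862482,  17.51825266,  98.57100817,
       -10.06526922,  54.95814502,  45.05884909]), 'qd': array([ 0.04093435,  0.45001968, -0.05659617,  0.21290937, -0.00181831,
        0.11323618, -0.08425533]), 'effort': array([ 3.00630892e-02, -3.99794090e+01,  3.14164147e+00, -1.60591614e+01,
        8.98087659e-03, -1.12543805e-02, -2.32317410e-05]), 'eef_pos': array([ 0.52743831, -0.17441091,  0.23599342]), 'orientation': array([-1.79967356e+02, -1.21622970e-01,  1.09081764e+02]), 'force': array([ 0.43599124,  0.33621854, -0.77989624]), 'wrist_torque': array([-0.03045381, -0.01226848, -0.00899201]), 'opening': 0.23936662175164997}
start 0.5793 0.0767
corner 0.6542 0.1627
end 0.5531 0.2506
```

View pics/lift.png

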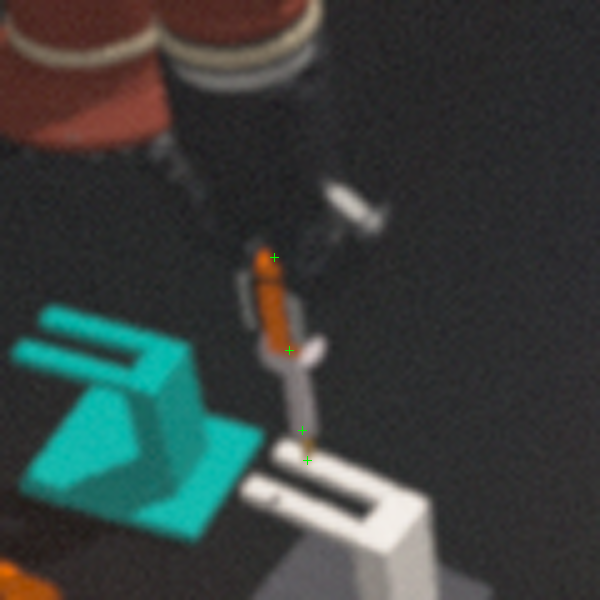

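The probe is held and clear of the prongs. The projected tip (307,460) matches the picture, but the handle top looks about 2 px left, so it may be tilted slightly. I'll check that at the box.

```bash
python3 plan.py .5793 .0767 .235 138.97 .5793 .0767 .185 138.97
```

```text
6.8 [ 0.5274 -0.1744  0.236 ] [-1.7997e+02 -1.2000e-01  1.0908e+02] [ 0.44  0.34 -0.78] 0.239
[220.4, 131.1, 1.4, -0.0, -0.1, -29.9]
[220.2, 131.1, 51.4, -0.0, -0.1, -29.9]
```

{"fn": "drive_tool", "kwargs": {
  "increments": [
    [[20, 12, 1, 0, 0, -3], [55, 33, 1, 0, 0, -8], [90, 54, 1, 0, 0, -13], [125, 75, 1, 0, 0, -18], [160, 96, 1, 0, 0, -23], [190, 113, 1, 0, 0, -27], [210, 125, 10, 0, 0, -29.5], [220, 131, 25, 0, -0.1, -29.9], [220, 131, 40, 0, -0.1, -29.9], [220, 131, 51, 0, -0.1, -29.9], [220, 131, 51, 0, -0.1, -29.9], [220, 131, 51, 0, -0.1, -29.9]]
  ]
}}

```text
clock: 8.0
eef_pos: [0.5792, 0.0753, 0.185]
orientation: [-179.9, -0.0, 138.9]
force: [0.3, 0.3, -1.4]
opening: 0.234
```

```bash
python3 - <<'E'
from h import *
p=vision.capture("scene");q=vision.capture("top")
from scipy.spatial.transform import Rotation as R
s=monitor.state();print(s["eef_pos"].round(4),s["orientation"].round(2),s["force"].round(2))
M=R.from_euler("xyz",s["orientation"],degrees=True)
out=[]
b=(.56621,.16365,np.radians(138.97));c,sn=np.cos(b[2]),np.sin(b[2])
for n,P,(x0,y0),w in(("scene",p,(315,135),80),("top",q,(240,140),80)):
    im=cv2.resize(P["color"][y0:y0+w,x0:x0+w,::-1],None,fx=5,fy=5,interpolation=2)
    print(n,[(d["centre"],round(d["confidence"],2)) for d in finder.tip_of(P,"probe_point")[:2]],"pred",proj(P,s["eef_pos"]+M.apply([0,0,.116]))[0])
    def mk(X,col):
        u=proj(P,X)[0];k=((u-[x0,y0]+.5)*5-.5).astype(int);cv2.drawMarker(im,tuple(map(int,k)),col,0,9,1)
    for z in(.032,.116,.092,-.033): mk(s["eef_pos"]+M.apply([0,0,z]),(0,255,0))
    for x,y in((-.067,.057),(-.067,-.057),(.067,-.057),(.067,.057)): mk(np.array([b[0]+c*x-sn*y,b[1]+sn*x+c*y,.040]),(0,0,255))
    out.append(im)
cv2.imwrite("pics/st.png",np.hstack(out))
E
```

```text
[0.5798 0.0757 0.186 ] [1.7995e+02 4.0000e-02 1.3892e+02] [-0.75  0.08 -1.04]
scene [] pred [340.42694167 200.54718646]
top [] pred [293.22243705 187.10585483]
```

View pics/st.png

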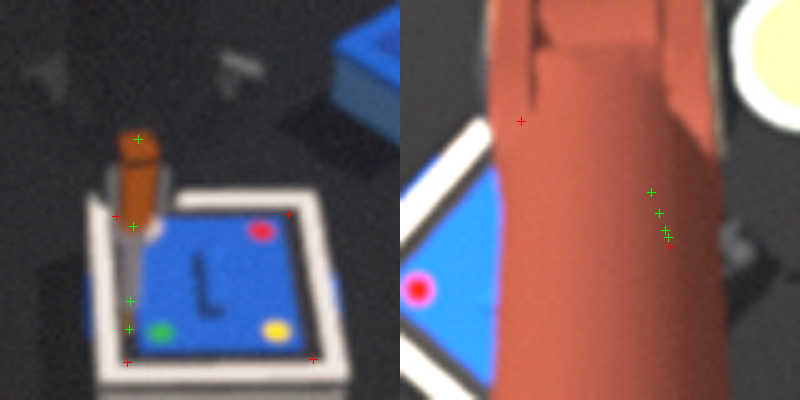

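The tip and axis match their markers in the scene view (tip at (128,328)), and the seam markers fall in the dark groove. I'll lower gently at the start corner.

```bash
python3 plan.py .5793 .0767 .166 138.97 .5793 .0767 .151 138.97
```

```text
8.2 [0.5797 0.0761 0.1861] [1.7993e+02 4.0000e-02 1.3895e+02] [-0.41 -0.51 -1.29] 0.24
[0.7, 0.2, 20.1, 0.1, 0.0, -0.0]
[0.8, 0.1, 35.1, 0.1, 0.0, -0.0]
```

{"fn": "drive_tool", "kwargs": {
  "increments": [
    [[0.7, 0, 6, 0, 0, 0], [0.7, 0, 12, 0, 0, 0], [0.7, 0, 17, 0, 0, 0], [0.7, 0, 20, 0, 0, 0], [0.7, 0, 22.5, 0, 0, 0], [0.7, 0, 25, 0, 0, 0], [0.7, 0, 27.5, 0, 0, 0], [0.7, 0, 29.5, 0, 0, 0], [0.7, 0, 31, 0, 0, 0], [0.7, 0, 32, 0, 0, 0], [0.7, 0, 32, 0, 0, 0], [0.7, 0, 32, 0, 0, 0]]
  ]
}}

```text
clock: 9.4
eef_pos: [0.5794, 0.0766, 0.1544]
orientation: [179.9, 0.1, 138.9]
force: [-0.3, -0.1, 1.1]
opening: 0.236
```

```bash
cat > see.py <<'E'
from h import *
import sys
from scipy.spatial.transform import Rotation as R
p=vision.capture("scene")
F=[];
for i in range(3): vision.capture("scene");F.append(monitor.state()["force"])
s=monitor.state()
b=(.56621,.16365,np.radians(138.97));c,sn=np.cos(b[2]),np.sin(b[2])
d=s["eef_pos"][:2]-b[:2];print("box frame",(c*d[0]+sn*d[1]).round(4),(-sn*d[0]+c*d[1]).round(4),"z",s["eef_pos"][2].round(4),"F",np.mean(F,0).round(2),"clk",s["clock"],s["orientation"].round(2))
if len(sys.argv)>1:
    x0,y0=315,135;M=R.from_euler("xyz",s["orientation"],degrees=True)
    im=cv2.resize(p["color"][y0:y0+80,x0:x0+80,::-1],None,fx=7,fy=7,interpolation=2)
    for z in(.032,.092,-.033):
        u=proj(p,s["eef_pos"]+M.apply([0,0,z]))[0];k=((u-[x0,y0]+.5)*7-.5).astype(int);cv2.drawMarker(im,tuple(map(int,k)),(0,255,0),0,9,1)
    cv2.imwrite("pics/"+sys.argv[1]+".png",im)
E
python3 see.py c1
```

```text
box frame -0.0671 0.0571 z 0.1543 F [-0.37 -0.1   0.5 ] clk 9.6 [1.7991e+02 5.0000e-02 1.3894e+02]
```

View pics/c1.png

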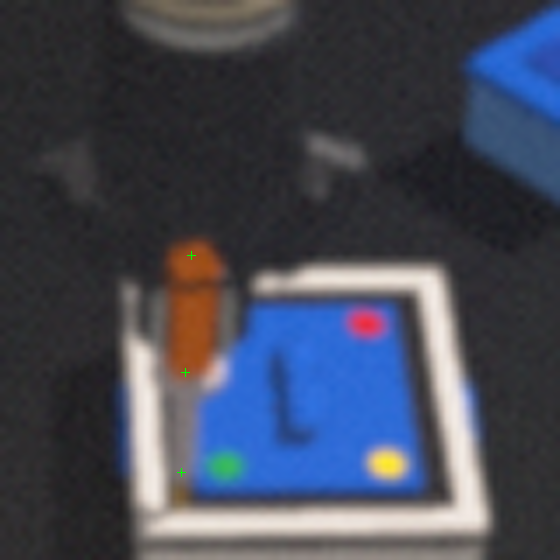

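{"fn": "drive_tool", "kwargs": {
  "increments": [
    [[0, 0, 1.5, 0, 0, 0], [0, 0, 3, 0, 0, 0], [0, 0, 4.5, 0, 0, 0], [0, 0, 4.5, 0, 0, 0], [0, 0, 4.5, 0, 0, 0], [0, 0, 4.5, 0, 0, 0]]
  ]
}}

```text
clock: 10.2
eef_pos: [0.5794, 0.0765, 0.1499]
orientation: [179.9, 0.1, 138.9]
force: [0.3, 0.3, 1.9]
opening: 0.239
```

```bash
python3 see.py
```

```text
box frame -0.0671 0.0571 z 0.1499 F [-0.73 -0.43  2.  ] clk 10.4 [1.7991e+02 6.0000e-02 1.3894e+02]
```

{"fn": "drive_tool", "kwargs": {
  "increments": [
    [[0, 1, 0, 0, 0, 0], [0, 3, 0, 0, 0, 0], [0, 6, 0, 0, 0, 0], [0, 9, 0, 0, 0, 0], [0, 12, 0, 0, 0, 0], [0, 15, 0, 0, 0, 0], [0, 18, 0, 0, 0, 0], [0, 21, 0, 0, 0, 0], [0, 24, 0, 0, 0, 0], [0, 26, 0, 0, 0, 0], [0, 27, 0, 0, 0, 0], [0, 27.5, 0, 0, 0, 0]]
  ]
}}

```text
clock: 11.6
eef_pos: [0.5978, 0.0977, 0.15]
orientation: [179.9, 0.1, 139.0]
force: [-0.9, -1.7, 1.7]
opening: 0.239
```

```bash
python3 see.py c2
```

```text
box frame -0.0672 0.0292 z 0.1501 F [-0.8  -1.83  1.95] clk 11.8 [1.7986e+02 7.0000e-02 1.3895e+02]
```

View pics/c2.png

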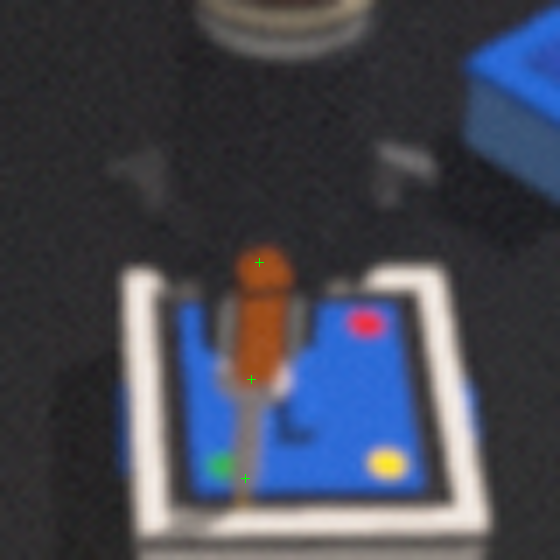

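The tip at (242,503) is in the groove beside the green side, lagging the axis by 1–2 mm. The pressing force is steady, so I'll continue.

{"fn": "drive_tool", "kwargs": {
  "increments": [
    [[0, 1, 0, 0, 0, 0], [0, 3.5, 0, 0, 0, 0], [0, 7, 0, 0, 0, 0], [0, 10.5, 0, 0, 0, 0], [0, 14, 0, 0, 0, 0], [0, 17.5, 0, 0, 0, 0], [0, 21, 0, 0, 0, 0], [0, 24.5, 0, 0, 0, 0], [0, 28, 0, 0, 0, 0], [0, 31.5, 0, 0, 0, 0], [0, 35, 0, 0, 0, 0], [0, 38, 0, 0, 0, 0]]
  ],
  "grip_force": 90
}}

```text
clock: 13.0
eef_pos: [0.6229, 0.1264, 0.1502]
orientation: [179.9, 0.1, 139.0]
force: [-1.4, -1.6, 2.2]
opening: 0.227
```

```bash
python3 see.py
```

```text
box frame -0.0673 -0.0101 z 0.1505 F [-0.41 -0.43  2.06] clk 13.2 [1.7970e+02 1.2000e-01 1.3896e+02]
```

{"fn": "drive_tool", "kwargs": {
  "increments": [
    [[0, 1, 0, 0, 0, 0], [0, 3.5, 0, 0, 0, 0], [0, 7, 0.2, 0.1, 0, 0], [0, 10.5, 0.4, 0.2, 0, 0], [0, 14, 0.5, 0.3, 0, 0], [0, 17.5, 0.5, 0.3, 0, 0], [0, 21, 0.5, 0.3, 0, 0], [0, 24.5, 0.5, 0.3, 0, 0], [0, 28, 0.5, 0.3, 0, 0], [0, 31, 0.5, 0.3, 0, 0], [0, 33, 0.5, 0.3, 0, 0], [0, 34, 0.5, 0.3, 0, 0]]
  ]
}}

```text
clock: 14.4
eef_pos: [0.6462, 0.1533, 0.1502]
orientation: [180.0, 0.1, 139.0]
force: [-1.7, -2.3, 1.5]
opening: 0.227
```

```bash
python3 see.py
```

```text
box frame -0.0673 -0.0447 z 0.1504 F [-0.49 -0.63  1.24] clk 14.6 [1.7992e+02 1.4000e-01 1.3897e+02]
```

{"fn": "drive_tool", "kwargs": {
  "increments": [
    [[0, 1, 0.2, 0, 0, 0], [0, 3, 0.5, 0, 0, 0], [0, 6, 0.8, 0, 0, 0], [0, 9, 1, 0, 0, 0], [0, 11.5, 1, 0, 0, 0], [0, 13.5, 1, 0, 0, 0], [0, 14.5, 1, 0, 0, 0], [0, 14.5, 1, 0, 0, 0], [0, 14.5, 1, 0, 0, 0]]
  ]
}}

```text
clock: 15.5
eef_pos: [0.6562, 0.1647, 0.1496]
orientation: [179.8, 0.2, 139.0]
force: [-0.9, -1.5, 1.8]
opening: 0.229
```

```bash
python3 see.py c3
```

```text
box frame -0.0672 -0.0597 z 0.1497 F [-0.94 -0.79  2.4 ] clk 15.7 [1.7984e+02 1.6000e-01 1.3898e+02]
```

View pics/c3.png

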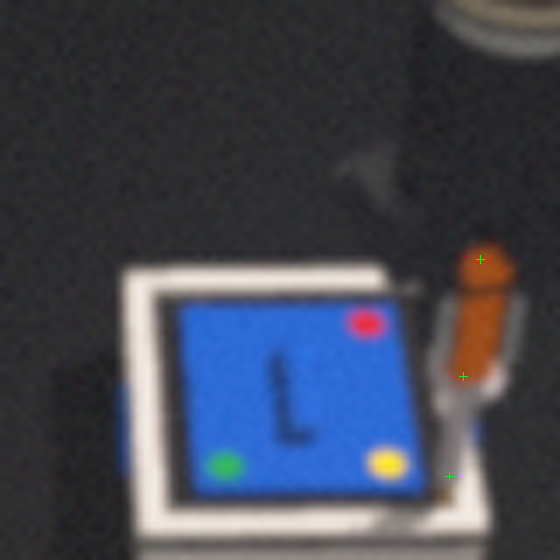

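The tip at (445,497) is in the yellow corner. Turning along the second side.

{"fn": "drive_tool", "kwargs": {
  "increments": [
    [[1, -0.5, 0, 0, 0, 0], [3, -1, 0, 0, 0, 0], [6, -1.5, 0, 0, 0, 0], [9, -2, 0, 0, 0, 0], [12, -2, 0, 0, 0, 0], [15, -2, 0, 0, 0, 0], [18, -2, 0, 0, 0, 0], [21, -2, 0, 0, 0, 0], [24, -2, 0, 0, 0, 0], [27, -2, 0, 0, 0, 0], [30, -2, 0, 0, 0, 0], [32, -2, 0, 0, 0, 0]]
  ]
}}

```text
clock: 16.9
eef_pos: [0.6303, 0.1844, 0.1495]
orientation: [179.9, 0.1, 139.0]
force: [1.4, -1.3, 1.2]
opening: 0.228
```

```bash
python3 see.py c4
```

```text
box frame -0.0344 -0.0577 z 0.1494 F [ 0.72 -0.99  2.37] clk 17.1 [1.7987e+02 6.0000e-02 1.3899e+02]
```

View pics/c4.png

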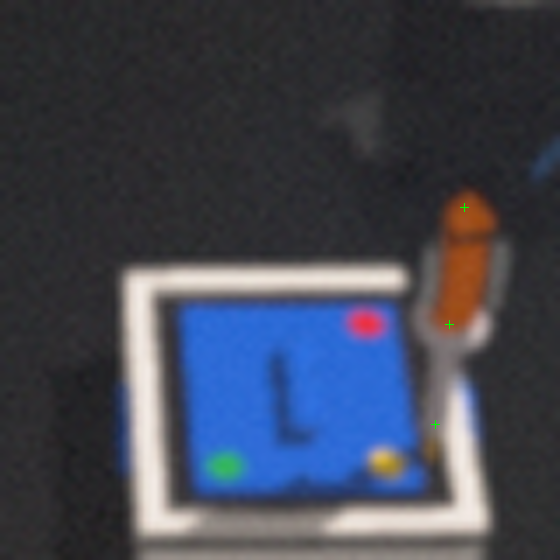

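The tip at (430,450) is mid-groove beside the yellow dot. Continuing.

{"fn": "drive_tool", "kwargs": {
  "increments": [
    [[1, 0, 0, 0, 0, 0], [4, 0, 0, 0, 0, 0], [7.5, 0, 0, 0, 0, 0], [11, 0, 0, 0, 0, 0], [14.5, 0, 0, 0, 0, 0], [18, 0, 0, 0, 0, 0], [21.5, 0, 0, 0, 0, 0], [25, 0, 0, 0, 0, 0], [28.5, 0, 0, 0, 0, 0], [32, 0, 0, 0, 0, 0], [35, 0, 0, 0, 0, 0], [37, 0, 0, 0, 0, 0]]
  ]
}}

```text
clock: 18.3
eef_pos: [0.6017, 0.2093, 0.1493]
orientation: [179.9, 0.0, 139.0]
force: [1.4, -1.7, 1.8]
opening: 0.226
```

```bash
python3 see.py
```

```text
box frame 0.0035 -0.0577 z 0.1492 F [ 0.75 -0.54  1.81] clk 18.5 [ 1.7990e+02 -2.0000e-02  1.3901e+02]
```

{"fn": "drive_tool", "kwargs": {
  "increments": [
    [[1, 0, 0, 0, 0, 0], [4, 0, 0, 0, 0, 0], [7.5, 0, 0, 0, 0, 0], [11, 0, 0, 0, 0, 0], [14.5, 0, 0, 0, 0, 0], [18, 0, 0, 0, 0, 0], [21.5, 0, 0, 0, 0, 0], [25, 0, 0, 0, 0, 0], [28.5, 0, 0, 0, 0, 0], [32, 0, 0, 0, 0, 0], [35, 0, 0, 0, 0, 0], [37, 0, 0, 0, 0, 0]]
  ]
}}

```text
clock: 19.7
eef_pos: [0.5731, 0.2341, 0.1491]
orientation: [179.9, -0.1, 139.0]
force: [1.2, -1.6, 2.5]
opening: 0.228
```

```bash
python3 see.py
```

```text
box frame 0.0414 -0.0577 z 0.149 F [ 0.91 -1.11  1.83] clk 19.9 [ 1.7993e+02 -1.2000e-01  1.3902e+02]
```

{"fn": "drive_tool", "kwargs": {
  "increments": [
    [[1, 0, 0, 0, 0, 0], [4, 0, 0, 0, 0, 0], [7.5, 0, 0, 0, 0, 0], [11, 0, 0, 0, 0, 0], [14.5, 0, 0, 0, 0, 0], [18, 0, 0, 0, 0, 0], [21.5, 0, 0, 0, 0, 0], [24.5, 0, 0, 0, 0, 0], [26.5, 0, 0, 0, 0, 0], [27.5, 0, 0, 0, 0, 0], [27.5, 0, 0, 0, 0, 0], [27.5, 0, 0, 0, 0, 0]]
  ]
}}

```text
clock: 21.1
eef_pos: [0.5517, 0.2527, 0.149]
orientation: [179.9, -0.2, 139.0]
force: [1.4, -0.9, 2.1]
opening: 0.223
```

```bash
python3 see.py c5
```

```text
box frame 0.0693 -0.0576 z 0.149 F [ 0.64 -0.43  1.88] clk 21.3 [ 1.7994e+02 -1.6000e-01  1.3903e+02]
```

{"fn": "drive_tool", "kwargs": {
  "increments": [
    [[0, 0, -2, 0, 0, 0], [0, 0, -4.5, 0, 0, 0], [0, 0, -7, 0, 0, 0], [0, 0, -10, 0, 0, 0], [0, 0, -14, 0, 0, 0], [0, 0, -22, 0, 0, 0], [0, 0, -40, 0, 0, 0], [0, 0, -60, 0, 0, 0], [0, 0, -80, 0, 0, 0], [0, 0, -95, 0, 0, 0], [0, 0, -98, 0, 0, 0], [0, 0, -98, 0, 0, 0]]
  ]
}}

```text
clock: 22.5
eef_pos: [0.5518, 0.2525, 0.2474]
orientation: [179.9, -0.2, 139.0]
force: [0.0, 1.2, -0.9]
opening: 0.222
```

```bash
python3 plan.py .5283 -.1747 .246 109.07
```

```text
22.5 [0.5518 0.2525 0.2474] [ 1.7990e+02 -1.6000e-01  1.3903e+02] [ 0.02  1.18 -0.88] 0.222
[-262.3, -338.0, 0.1, 0.1, -0.2, 30.0]
```

{"fn": "drive_tool", "kwargs": {
  "increments": [
    [[-18, -23, 0, 0, 0, 2], [-45, -58, 0, 0, 0, 5], [-72, -93, 0, 0, 0, 8], [-99, -128, 0, 0, 0, 11], [-126, -163, 0, 0, 0, 14], [-153, -198, 0, 0, 0, 17], [-180, -233, 0, 0, 0, 20], [-207, -267, 0, 0, 0, 23], [-230, -297, 0, 0, 0, 26], [-250, -322, 0, 0.1, -0.1, 29], [-260, -335, 0, 0.1, -0.2, 30], [-262.3, -338, 0, 0.1, -0.2, 30]]
  ]
}}

```text
clock: 23.7
eef_pos: [0.5273, -0.1765, 0.2453]
orientation: [-179.9, 0.0, 108.9]
force: [0.3, 0.6, -1.8]
opening: 0.228
```

```bash
cat > tip.py <<'E'
from h import *
from scipy.spatial.transform import Rotation as R
p=vision.capture("scene");s=monitor.state();M=R.from_euler("xyz",s["orientation"],degrees=True)
print(s["eef_pos"].round(4),s["orientation"].round(2))
t,o,h=[proj(p,s["eef_pos"]+M.apply([0,0,z]))[0] for z in(.116,.032,-.003)]
print("pred tip,origin,handle-mid",t,o,h)
hsv=cv2.cvtColor(p["color"],cv2.COLOR_RGB2HSV)
def cen(u,w,lo,hi):
    m=cv2.inRange(hsv,np.array(lo),np.array(hi));k=np.zeros_like(m);x,y=map(int,u);k[y-w:y+w+1,x-w//2:x+w//2+1]=255;m&=k
    v,c=np.nonzero(m);return len(c),c.mean() if len(c) else 0,v.mean() if len(c) else 0,(v.min(),v.max()) if len(c) else 0
print("handle",cen(h,18,(3,150,90),(18,255,255)))
print("brass",cen(t,7,(12,70,60),(32,255,255)),"mid-brass pred",proj(p,s["eef_pos"]+M.apply([0,0,.104]))[0])
for n in("probe","probe_point","probe_grip"): print(n,[(np.round(d["centre"],1).tolist(),round(d["confidence"],2)) for d in finder.tip_of(p,n)[:2]])
E
python3 tip.py; python3 plan.py .5283 -.1747 .246 109.07
```

```text
[ 0.5278 -0.1751  0.2454] [-1.7989e+02 -3.0000e-02  1.0899e+02]
pred tip,origin,handle-mid [260.48872554 219.51279643] [256.90008043 197.39492277] [255.27529927 187.3809193 ]
handle (94, np.float64(252.77659574468086), np.float64(187.72340425531914), (np.int64(178), np.int64(198)))
brass (11, np.float64(259.8181818181818), np.float64(217.0909090909091), (np.int64(216), np.int64(219))) mid-brass pred [260.00098719 216.50672177]
probe [([256.7, 194.0], 0.57)]
probe_point []
probe_grip [([255.4, 186.4], 0.53)]
23.9 [ 0.5287 -0.172   0.2456] [-1.7997e+02 -1.0000e-01  1.0927e+02] [-0.04  0.85 -1.17] 0.22
[-2.4, -1.3, -0.4, -0.0, -0.1, 0.2]
```

{"fn": "drive_tool", "kwargs": {
  "increments": [
    [[-2.4, -1, 5, 0, 0, -0.2], [-2.4, -1, 15, 0, 0, -0.2], [-2.4, -1, 20, 0, 0, -0.2], [-2.4, -1, 20, 0, 0, -0.2], [-2.4, -1, 20, 0, 0, -0.2], [-2.4, -1, 20, 0, 0, -0.2]]
  ]
}}

```text
clock: 24.5
eef_pos: [0.5287, -0.1747, 0.2258]
orientation: [-180.0, -0.1, 109.5]
force: [-0.2, -0.3, -1.4]
opening: 0.225
```

```bash
python3 tip.py; python3 plan.py .5283 -.1747 .2 109.07 .5283 -.1747 .133 109.07
```

```text
[ 0.5287 -0.1747  0.2259] [ 1.7999e+02 -8.0000e-02  1.0946e+02]
pred tip,origin,handle-mid [261.69020406 224.4150968 ] [258.15196118 202.87254231] [256.55177245 193.12981008]
handle (91, np.float64(254.57142857142858), np.float64(193.0), (np.int64(183), np.int64(203)))
brass (8, np.float64(261.5), np.float64(222.5), (np.int64(221), np.int64(224))) mid-brass pred [261.20899916 221.48528585]
probe [([257.8, 203.6], 0.77), ([270.7, 250.7], 0.39)]
probe_point []
probe_grip [([257.4, 192.0], 0.73)]
24.7 [ 0.5286 -0.1746  0.2259] [-1.8000e+02 -9.0000e-02  1.0946e+02] [-0.25  0.63 -0.7 ] 0.224
[0.0, -0.3, 25.9, -0.0, -0.1, 0.4]
[-0.1, -0.3, 92.9, -0.0, -0.1, 0.4]
```

{"fn": "drive_tool", "kwargs": {
  "increments": [
    [[0, 0, 4, 0, 0, 0.2], [0, 0, 10, 0, 0, 0.4], [0, 0, 17, 0, 0, 0.4], [0, 0, 25, 0, 0, 0.4], [0, 0, 34, 0, 0, 0.4], [0, 0, 42, 0, 0, 0.4], [0, 0, 45, 0, 0, 0.4], [0, 0, 45, 0, 0, 0.4]]
  ]
}}

```text
clock: 25.5
eef_pos: [0.5283, -0.1745, 0.1802]
orientation: [-179.9, -0.1, 109.1]
force: [1.2, 0.3, -1.2]
opening: 0.227
```

```bash
python3 plan.py .5283 -.1747 .137 109.07 .5283 -.1747 .132 109.07
```

```text
25.5 [ 0.5283 -0.1745  0.1802] [-1.7993e+02 -1.3000e-01  1.0906e+02] [ 1.18  0.32 -1.2 ] 0.227
[-0.3, -0.1, 43.2, -0.1, -0.1, -0.0]
[-0.3, -0.0, 48.2, -0.1, -0.1, -0.0]
```

{"fn": "drive_tool", "kwargs": {
  "increments": [
    [[0, 0, 5, 0, 0, 0], [0, 0, 14, 0, 0, 0], [0, 0, 24, 0, 0, 0], [0, 0, 33, 0, 0, 0], [0, 0, 40, 0, 0, 0], [0, 0, 44, 0, 0, 0], [0, 0, 46, 0, 0, 0], [0, 0, 47, 0, 0, 0], [0, 0, 47.5, 0, 0, 0], [0, 0, 48, 0, 0, 0], [0, 0, 48, 0, 0, 0]]
  ]
}}

```text
clock: 26.6
eef_pos: [0.5285, -0.1745, 0.1325]
orientation: [-180.0, -0.1, 109.1]
force: [-0.1, 1.2, -1.5]
opening: 0.225
```

```bash
python3 tip.py;python3 plan.py .5283 -.1747 .132 109.07
```

```text
[ 0.5284 -0.1745  0.1325] [-1.7997e+02 -1.0000e-01  1.0906e+02]
pred tip,origin,handle-mid [265.15832949 245.63992288] [262.03697938 226.61306432] [260.63226028 218.05029802]
handle (70, np.float64(258.8), np.float64(218.2), (np.int64(210), np.int64(227)))
brass (8, np.float64(264.875), np.float64(243.875), (np.int64(243), np.int64(245))) mid-brass pred [264.73257751 243.04466041]
probe [([260.4, 225.8], 0.46), ([346.2, 252.3], 0.41)]
probe_point []
probe_grip [([262.0, 215.0], 0.52)]
26.8 [ 0.5284 -0.1745  0.1324] [-1.7996e+02 -1.1000e-01  1.0906e+02] [ 0.14  0.2  -0.89] 0.229
[-0.2, -0.2, 0.4, -0.0, -0.1, -0.0]
```

No contact yet: the wrist still carries the probe's weight. I'll lower a little more.

{"fn": "drive_tool", "kwargs": {
  "increments": [
    [[0, 0, 0.4, 0, 0, 0], [0, 0, 0.8, 0, 0, 0], [0, 0, 1.2, 0, 0, 0], [0, 0, 1.2, 0, 0, 0], [0, 0, 1.2, 0, 0, 0]]
  ]
}}

```text
clock: 27.3
eef_pos: [0.5285, -0.1745, 0.1323]
orientation: [180.0, -0.1, 109.1]
force: [-2.4, 1.4, 7.9]
opening: 0.222
```

```bash
python3 plan.py .5283 -.1747 .132 109.07
```

```text
27.3 [ 0.5285 -0.1745  0.1323] [ 1.8000e+02 -1.1000e-01  1.0906e+02] [-2.45  1.44  7.9 ] 0.222
[-0.1, -0.3, 0.3, 0.0, -0.1, -0.0]
```

The collar is on the prongs (Fz up 9 N at z = 0.132). Next: relax and open.

{"fn": "drive_tool", "kwargs": {
  "increments": [
    [[0, 0, 0, 0, 0, 0], [0, 0, 0, 0, 0, 0], [0, 0, 0, 0, 0, 0], [0, 0, 0, 0, 0, 0], [0, 0, 0, 0, 0, 0], [0, 0, 0, 0, 0, 0], [0, 0, 0, 0, 0, 0], [0, 0, 0, 0, 0, 0], [0, 0, 0, 0, 0, 0], [0, 0, 0, 0, 0, 0]]
  ],
  "gripper": -1
}}

```text
clock: 28.3
eef_pos: [0.5285, -0.1745, 0.1323]
orientation: [-180.0, -0.1, 109.1]
force: [0.4, 0.4, -0.0]
opening: 1.001
```

{"fn": "drive_tool", "kwargs": {
  "increments": [
    [[0, 0, -6, 0, 0, 0], [0, 0, -18, 0, 0, 0], [0, 0, -35, 0, 0, 0], [0, 0, -60, 0, 0, 0], [0, 0, -85, 0, 0, 0], [0, 0, -110, 0, 0, 0], [0, 0, -120, 0, 0, 0], [0, 0, -120, 0, 0, 0], [0, 0, -120, 0, 0, 0]]
  ]
}}

```text
clock: 29.2
eef_pos: [0.528, -0.1744, 0.2517]
orientation: [-179.9, -0.2, 109.1]
force: [0.5, -0.1, -1.2]
opening: 1.001
```

```bash
python3 - <<'E'
from h import *
p=vision.capture("scene");hsv=cv2.cvtColor(p["color"],cv2.COLOR_RGB2HSV)
m=cv2.inRange(hsv,np.array((3,150,90)),np.array((18,255,255)));k=np.zeros_like(m);k[195:238,250:275]=255;m&=k
v,c=np.nonzero(m);print("handle px",len(c),c.mean(),v.mean(),v.min(),v.max())
t=m.copy();x0=[c[v==r].mean().round(1) for r in range(v.min(),v.max()+1)];print(x0)
X=np.array([.5285,-.1745,0]);print("pred rows/cols origin,grip,top",proj(p,[X+[0,0,.105],X+[0,0,.136],X+[0,0,.165]]).round(1).tolist())
print([(n,np.round(d["centre"],1).tolist(),round(d["confidence"],2)) for n in("probe","probe_grip","dish","jar") for d in finder.tip_of(p,n)[:1]])
print(monitor.state()["force"].round(2),monitor.state()["opening"])
E
```

```text
handle px 158 261.0822784810127 216.72151898734177 207 227
[np.float64(259.0), np.float64(260.5), np.float64(260.5), np.float64(260.0), np.float64(260.0), np.float64(260.0), np.float64(260.5), np.float64(260.5), np.float64(261.0), np.float64(261.0), np.float64(261.0), np.float64(262.0), np.float64(262.5), np.float64(262.0), np.float64(262.0), np.float64(261.5), np.float64(261.5), np.float64(262.0), np.float64(261.5), np.float64(261.5), np.float64(262.0)]
pred rows/cols origin,grip,top [[261.9, 225.6], [260.6, 217.9], [259.4, 210.5]]
[('probe', [262.8, 223.8], 0.6), ('dish', [347.8, 255.3], 0.84), ('jar', [192.0, 327.8], 0.97)]
[-1.    0.19 -1.28] 0.9990495561817028
```

```bash
python3 -c "
from h import *
print(finish_job())"
```

```text
the job is handed in; nothing more can be done
None
```

I traced the seam from the green dot past the yellow corner to the red dot in one pass, hung the probe back in the aluminium fork stand and handed the job in. It took about 29 s of robot time; no verdict was reported.

- **Trace:** I moved at about 35 mm/s or slower. The TCP stayed at z 0.149–0.1505 m, which works out at about 6–7 mm of spring travel. The vertical wrist force read about 1.2–2.4 N, which includes the probe's weight (about −1 N); it fits the tip resting on the groove floor.
- **Tip position:** Pictures showed the tip in the groove at the start, along the first side, in the yellow corner and just past it. For the rest of the second side I went by the arm pose and wrist force only. The picture at the red dot could not be viewed because the 12-picture limit was reached.
- **Return:** When I lowered the probe, the wrist force rose by about 9 N as the collar met the prongs. After release, the handle was within 1 px of its original place in the scene camera and its slope matched an upright probe. The gripper is open and well above it.
- **Not confirmed:** I did not measure the dish, tub and jar against their starting places, though nothing came near them on the planned paths. In the last check the network still found the dish and jar; I did not check the tub. The network never reported the probe's point, so I checked the tip by brass colour instead, which agreed with the prediction to about 1 px.

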